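Colour check: lay the test coupons on their filler flaps

ROBOT

A 6-joint arm with a two-finger parallel gripper is mounted at the origin on the work surface. World frame = base frame: x ahead of the robot, y to its left, z up, the work surface at z = 0. Lengths are in m, angles in rad, forces in N, time in s.
With the tool pointing down it reaches from about 0.275 to 0.825 m from the base axis. Payload 4.9 kg.
Tool frame: the origin (TCP) lies midway between the tips of the shut fingers; the grasp point (between the pads) lies 19 mm behind it (grip_point_offset is the distance from the TCP to the grasp point, in m); z points along the fingers, x is the direction in which the jaws open and shut, and the axes are right-handed (so a half turn about z gives the same grasp; the last joint's range is limited). The gripper opens to 85 mm and grips with 20 to 120 N. Pads are 22 mm wide; open, the fingers measure 114 mm over their backs; the gripper's body (76 mm by 85 mm) begins 54 mm behind the grasp point. The pads swing forward as they close: fully open they stand 13 mm farther back than shut.
Start: joints at [1.166, 0.326, -0.193, 1.052, 0, 1.437], TCP at [0.147, 0.53, 0.231] pointing down, gripper open.
Joint ranges: [-2.65, 2.65], [-0.97, 1.79], [-1.3, 1.35], [-1.93, 2.1], [-1.47, 1.37], [-3.14, 3.14]. Speed limits (rad/s): [2.57, 2.57, 3.14, 3.14, 3.14, 3.14].

INTERFACE

Orientations are given as a rotation vector (axis times angle).
In Python, from cell import * gives the robot as it stands. Calls block until the motion is done:
- movep(position, orientation): joint-space move of the TCP to a pose.
- move_l(position, velocity=0.15, rot=None, until_force=None): straight line of the TCP; rot=None keeps the orientation; velocity is the mean speed in m/s. With until_force (N) it stops when the force on the tool has changed by that much, and returns True; else False.
- set_joints(angles): joint-space move.
- let_go() and grab(newtons=None): open the fingers fully, or close them until they stop; newtons is the grip in N (None keeps the last).
- sleep(seconds).
- ik(position, orientation): joint angles nearest the present ones, or None.
- get_state(): the state.
- grab_frame(name): name is "scene" or "side" or "wrist"; returns a dict with "img" (420x560x3 uint8, red, green, blue), "fx", "fy", "cx", "cy" (pixels), "cam_to_world" (4x4, takes a point from camera to world coordinates); the wrist camera has in their place "T_tool_cam" (4x4, takes a point from camera to tool coordinates, whose origin is the TCP and whose axes are the tool frame's). Camera axes: x right, y down, z forward; pixel columns grow to the right and rows downward; lengths in m; the calibration is good to about 2 mm. A picture is of the moment at which its call begins: read the wrist's pose just before it. There is no depth.
A pose or a line that the arm cannot do raises MotionError and nothing moves.
- sign_off(): hands the job in, once; it reports no verdict.
Trained networks look in the newest picture that a camera, given by its name, has taken for a name from the list of things; names that differ only in an ending like _2 or _b are one class to them, and where a whole thing is asked for, a point or a joint stands for the part that bears it (a point fixed in the world has none). Each returns a list of dicts, best first, with "score" (0 to 1); they miss things now and then, are a little off and sometimes report something else, mostly with a low value. They report only what shows in the picture. A call takes as long as a camera call. They do not tell look-alikes from the thing itself.
- spot_in(camera, name): "centre" ([column, row] in pixels, amid what is visible of it).
- silhouettes(camera, name): "mask" (420x560 bool, what is visible of it) and "centre" ([column, row] in pixels, amid what is visible of it).
- tip_of(camera, name): "centre" ([column, row] in pixels: a listed point, or the origin of a listed thing).
The state is a dict: "clock": time; "q": joint angles; "joint_velocities": joint speeds; "tau": joint torques, N m; "position": TCP position; "eef_rot": TCP orientation; "contact_force": force on the tool from outside, world axes, zero at the start; "wrist_torque": the same for the moment, N m; "finger_gap": opening from 0.0 (shut) to 1.0 (fully open).
Only numpy, scipy, OpenCV 4.12 (cv2) and the standard library are available. Lean on these libraries where they do the work, as an engineer would, in place of code of your own. Each camera call takes 0.05 s, during which the arm holds its last target.

TASK

Check the paint match: lay each coloured test coupon, painted side up and flat, in the middle of the fuel-filler flap of the same colour, setting it down gently, and leave the grey primer coupon where it lies. The red coupon is still clamped in the spray-out holder: raise the hinged clamp bar first, then slide the coupon out from beneath it.

Things in the scene. Friction and masses are not known exactly. Their poses are not given: they have to be found in the camera images.
- coupon_red: sprayed test coupon: flat aluminium plate 100 x 45 x 6 mm with bare metal edges, upper face red, with a patch of small black and white squares near its +x end and a dark hanging hole near the other; about 75 g. Origin: centre of its underside; x along its length, z out of the painted face. It starts clamped in the spray-out holder, long axis along the holder's x, patch under the clamp bar
- coupon_blue: sprayed test coupon: flat aluminium plate 100 x 45 x 6 mm with bare metal edges, upper face blue, with a patch of small black and white squares near its +x end and a dark hanging hole near the other; about 75 g. Origin: centre of its underside; x along its length, z out of the painted face. It starts flat on the bench
- coupon_yellow: sprayed test coupon: flat aluminium plate 100 x 45 x 6 mm with bare metal edges, upper face yellow, with a patch of small black and white squares near its +x end and a dark hanging hole near the other; about 75 g. Origin: centre of its underside; x along its length, z out of the painted face. It starts flat on the bench
- coupon_primer: sprayed test coupon: flat aluminium plate 100 x 45 x 6 mm with bare metal edges, upper face dark grey primer, with a patch of small black and white squares near its +x end and a dark hanging hole near the other; about 75 g. Origin: centre of its underside; x along its length, z out of the painted face. It starts flat on the bench and is to be left where it lies
- flap_red: a car's fuel-filler flap, fixed to the bench face up on a dark foam pad: round, 150 mm across, painted red. Its flat painted face is 26 mm above the bench. A black hinge arm sticks out about 27 mm beyond its +x edge, lower than the face. Origin: middle of the flap, at bench height; z up
- flap_blue: a car's fuel-filler flap, fixed to the bench face up on a dark foam pad: square with 145 mm sides, painted blue. Its flat painted face is 26 mm above the bench. A black hinge arm sticks out about 27 mm beyond its +x edge, lower than the face. Origin: middle of the flap, at bench height; z up
- flap_yellow: a car's fuel-filler flap, fixed to the bench face up on a dark foam pad: about 150 x 138 mm (x by y) with cut-back rounded corners, painted yellow. Its flat painted face is 26 mm above the bench. A black hinge arm sticks out about 27 mm beyond its +x edge, lower than the face. Origin: middle of the flap, at bench height; z up
- holder: spray-out holder, fixed: grey base 160 x 100 x 12 mm, on it a bed 36 mm wide, top 22 mm above the bench. Origin: centre of its underside; +x to the hinge end, z up. The red coupon lies on the bed centred over the origin, long edges overhanging 4.5 mm. Its rear 7 mm is under a fixed ledge (2.5 mm above it): bar up, slide it out to the open front (-x); 10 mm frees it
- clamp_bar (a joint): angle of the clamp bar, rad: 0 closed, down over the coupon (holder x 23 to 41 mm), growing as its front is lifted, end stop 1.4. Hinge axis along the holder's y, 60 mm behind the origin (+x), 36 mm above the bench. The stiff hinge stays where it is left; about 3 N at the handle moves it
- clamp_handle (a point): middle of the clamp bar's handle: a black round rod 10 mm thick, 72 mm long, along the holder's y, on a thin upright at each end. It swings with the bar at 56 mm radius about the hinge; closed it is at 15 mm along the holder's x, 70 mm above the bench, 30 mm above the steel bar
Mind the look-alikes: they are no part of the job. What is shaped like the coupon_red but green or turquoise is not meant.

How it is judged:
On the way:
1. the clamp bar is raised (30 degrees or more) while the red coupon still lies in the holder (value of joint clamp_bar above 0.52 rad and distance of coupon_red from where it was at the start of the episode below 0.012 m), for 0.2 s.
At the end, for the whole second after the job is handed in: Each coloured coupon lies released and still, painted side up and flat, on the flap of its own colour with its centre within 15 mm of the flap's middle; the grey primer coupon is within 20 mm of where it started (horizontal distance between coupon_red and flap_red below 0.015 m and z of coupon_red in the frame of flap_red between 0.022 and 0.03 m and angle between each of coupon_red, coupon_blue, coupon_yellow's own z axis and vertical below 0.08 rad and linear speed of each of coupon_red, coupon_blue, coupon_yellow below 0.02 m/s and angular speed of each of coupon_red, coupon_blue, coupon_yellow below 0.2 rad/s and horizontal distance between coupon_blue and flap_blue below 0.015 m and z of coupon_blue in the frame of flap_blue between 0.022 and 0.03 m and horizontal distance between coupon_yellow and flap_yellow below 0.015 m and z of coupon_yellow in the frame of flap_yellow between 0.022 and 0.03 m and distance of coupon_primer from where it was at the start of the episode below 0.02 m); the robot touches nothing.
It fails at once if the red coupon is dropped or thrown onto its flap (horizontal distance between coupon_red and flap_red below 0.07 m and z of coupon_red in the frame of flap_red below 0.06 m and linear speed of coupon_red above 0.6 m/s).
It fails at once if the blue coupon is dropped or thrown onto its flap (horizontal distance between coupon_blue and flap_blue below 0.07 m and z of coupon_blue in the frame of flap_blue below 0.06 m and linear speed of coupon_blue above 0.6 m/s).
It fails at once if the yellow coupon is dropped or thrown onto its flap (horizontal distance between coupon_yellow and flap_yellow below 0.07 m and z of coupon_yellow in the frame of flap_yellow below 0.06 m and linear speed of coupon_yellow above 0.6 m/s).
It fails at once if the grey primer coupon is shifted by more than 20 mm (distance of coupon_primer from where it was at the start of the episode above 0.02 m).
It also fails if it takes over 96 s, if anything falls off the work surface, if the arm or the gripper's body presses on something with over 40 N, if the wrist force passes 120 N, or if a joint passes its speed limit or range.

## Working session

There is one attempt and no reset: what is moved stays moved. The work goes in short steps, each a Python script; the robot and the scene stay as the last script left them, time stands still between calls to the robot, and variables do not carry over. Pictures are saved under pics/ and viewed, and the job is handed in when it is done.

```bash
ls; mkdir -p pics
python3 - <<'E'
from cell import *
import cv2
s=get_state();print({k:s[k] for k in('clock','position','eef_rot','finger_gap')})
for n in("scene","side","wrist"):
    f=grab_frame(n);cv2.imwrite(f"pics/{n}0.png",f["img"][:,:,::-1])
    print(n,f["fx"],f["fy"],f["cx"],f["cy"],f.get("cam_to_world",f.get("T_tool_cam")).round(3).tolist())
    for t in["coupon_red","coupon_blue","coupon_yellow","coupon_primer","flap_red","flap_blue","flap_yellow","holder","clamp_bar","clamp_handle"]:
        print(t,[(round(d["score"],2),[round(float(x)) for x in d["centre"]]) for d in tip_of(n,t)][:4])
E
```

```text
pics
{'clock': 0.0, 'position': array([0.14690474, 0.52942661, 0.23050734]), 'eef_rot': array([ 2.50026903e+00,  1.90074455e+00, -2.29189534e-03]), 'finger_gap': 0.998788080172555}
scene 386.8523366001084 386.8523366001084 279.0166497124505 211.1728784809565 [[0.604, 0.647, -0.465, 0.926], [0.797, -0.477, 0.371, -0.363], [0.019, -0.595, -0.804, 0.914], [0.0, 0.0, 0.0, 1.0]]
coupon_red [(0.83, [313, 138]), (0.53, [357, 146]), (0.45, [395, 184])]
coupon_blue [(0.72, [324, 189]), (0.61, [270, 306])]
coupon_yellow [(0.85, [201, 258])]
coupon_primer []
flap_red [(0.63, [154, 330])]
flap_blue [(0.69, [351, 247])]
flap_yellow []
holder [(0.79, [393, 189]), (0.59, [200, 261])]Traceback (most recent call last):
  File "<stdin>", line 8, in <module>
ValueError: it knows: clamp_handle, coupon_blue, coupon_primer, coupon_red, coupon_yellow, flap_blue, flap_red, flap_yellow, holder
```

Run:
```python
from cell import *
import cv2
s=get_state();print(s['clock'])
for n in("scene","side","wrist"):
    f=grab_frame(n);cv2.imwrite(f"pics/{n}0.png",f["img"][:,:,::-1])
    print(n,f["fx"],f["fy"],f["cx"],f["cy"],f.get("cam_to_world",f.get("T_tool_cam")).round(3).tolist())
    if n!="scene": 
      for t in["coupon_red","coupon_blue","coupon_yellow","coupon_primer","flap_red","flap_blue","flap_yellow","holder","clamp_handle"]:
        print(t,[(round(d["score"],2),[round(float(x)) for x in d["centre"]]) for d in tip_of(n,t)][:4])
```

```text
0.45
scene 386.8523366001084 386.8523366001084 279.0166497124505 211.1728784809565 [[0.604, 0.647, -0.465, 0.926], [0.797, -0.477, 0.371, -0.363], [0.019, -0.595, -0.804, 0.914], [0.0, 0.0, 0.0, 1.0]]
side 383.1971224422961 383.1971224422961 287.64626883239976 209.46127444147515 [[0.833, -0.277, 0.479, -0.044], [-0.554, -0.401, 0.73, -0.749], [-0.01, -0.873, -0.488, 0.589], [0.0, 0.0, 0.0, 1.0]]
coupon_red [(0.69, [190, 192]), (0.66, [161, 209]), (0.53, [248, 178])]
coupon_blue [(0.5, [236, 210])]
coupon_yellow [(0.68, [322, 283])]
coupon_primer [(0.8, [285, 236])]
flap_red [(0.8, [410, 313]), (0.7, [246, 176])]
flap_blue [(0.78, [304, 205])]
flap_yellow [(0.61, [375, 242])]
holder [(0.72, [249, 176])]
clamp_handle [(0.48, [252, 162])]
wrist 294.8607040169323 294.8607040169323 280.7631639611354 210.13323618976517 [[1.0, 0.0, 0.0, 0.0], [-0.0, 0.951, 0.309, -0.079], [-0.0, -0.309, 0.951, -0.143], [0.0, 0.0, 0.0, 1.0]]
coupon_red [(0.88, [259, 307]), (0.78, [158, 254])]
coupon_blue []
coupon_yellow []
coupon_primer []
flap_red []
flap_blue []
flap_yellow []
holder []
clamp_handle []
```

View pics/scene0.png

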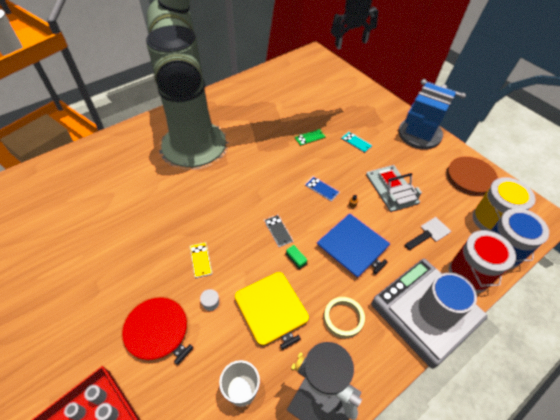

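View pics/side0.png

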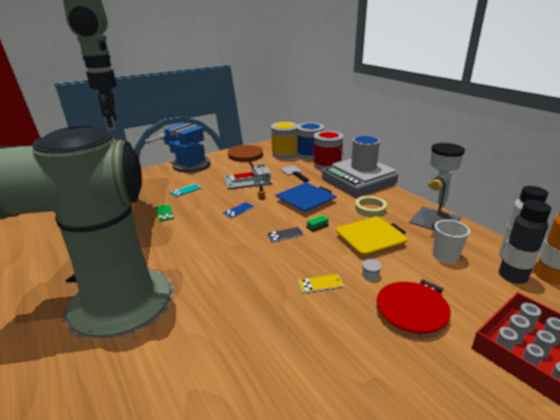

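View pics/wrist0.png

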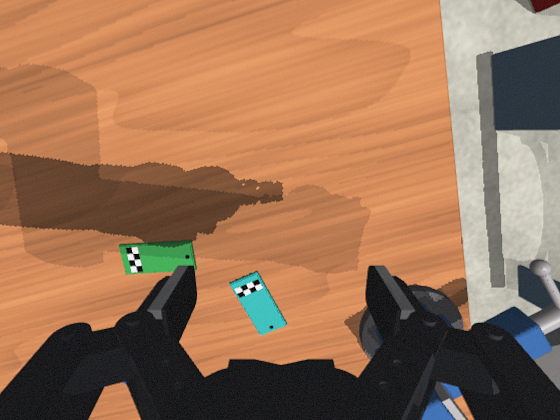

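Candidates for the red coupon in the scene picture are the red plate in the holder (393,184), the green one (311,138) and the turquoise one (357,142). By the description it's the one in the holder under the bar. The others are the blue coupon (322,188), yellow coupon (201,259), primer coupon (278,231), red flap (155,329), blue flap (353,245) and yellow flap (272,308). The red lid at (473,175) and the cans aren't part of the job.

```bash
cat > h.py <<'E'
from cell import *
import numpy as np, cv2
from scipy.spatial.transform import Rotation as R
def cam(f,st=None):
    if "cam_to_world" in f: return np.array(f["cam_to_world"])
    T=np.eye(4);T[:3,:3]=R.from_rotvec(st["eef_rot"]).as_matrix();T[:3,3]=st["position"]
    return T@np.array(f["T_tool_cam"])
def shot(n,name=None):
    st=get_state();f=grab_frame(n);f["T"]=cam(f,st)
    if name: cv2.imwrite(f"pics/{name}.png",f["img"][:,:,::-1])
    return f
def plane(f,uv,z):
    uv=np.atleast_2d(np.array(uv,float))
    d=np.c_[(uv[:,0]-f["cx"])/f["fx"],(uv[:,1]-f["cy"])/f["fy"],np.ones(len(uv))]@f["T"][:3,:3].T
    o=f["T"][:3,3]; return (o+d*((z-o[2])/d[:,2])[:,None])[:,:2]
def proj(f,P):
    P=np.atleast_2d(P);p=(P-f["T"][:3,3])@f["T"][:3,:3]
    return np.c_[p[:,0]/p[:,2]*f["fx"]+f["cx"],p[:,1]/p[:,2]*f["fy"]+f["cy"]]
def rect(f,mask,z):
    "min area rect of mask on plane z: centre, sides(long,short), yaw of long axis"
    c,_=cv2.findContours(mask.astype(np.uint8),cv2.RETR_EXTERNAL,cv2.CHAIN_APPROX_NONE)
    c=max(c,key=cv2.contourArea).reshape(-1,2)
    p=plane(f,c,z)
    (cx,cy),(w,h),a=cv2.minAreaRect((p*1000).astype(np.float32))
    a=np.radians(a)
    if h>w: w,h,a=h,w,a+np.pi/2
    return np.array([cx,cy])/1000,(round(w),round(h)),(a+np.pi/2)%np.pi-np.pi/2
def down(yaw):
    "tool down, tool x (jaw direction) at world angle yaw"
    x=np.array([np.cos(yaw),np.sin(yaw),0]);z=np.array([0,0,-1.]);y=np.cross(z,x)
    return R.from_matrix(np.c_[x,y,z]).as_rotvec()
E
python3 - <<'E'
from h import *
Z=dict(coupon_red=.028,coupon_blue=.006,coupon_yellow=.006,coupon_primer=.006,flap_red=.026,flap_blue=.026,flap_yellow=.026,holder=.022,clamp_handle=.07)
pts=dict(scene=dict(coupon_red=(393,181),coupon_blue=(322,188),coupon_yellow=(201,259),coupon_primer=(278,231),flap_red=(155,329),flap_blue=(353,245),flap_yellow=(272,308),green=(311,138)),
side=dict(coupon_red=(245,177),coupon_blue=(238,210),coupon_yellow=(321,284),coupon_primer=(285,235),flap_red=(413,306),flap_blue=(306,197),flap_yellow=(371,236),green=(165,213)))
for n in("scene","side"):
    f=shot(n)
    for t,p in pts[n].items(): print(n,t,plane(f,p,Z.get(t,.006)).round(3))
    for t in("holder","clamp_handle"):
        for d in tip_of(n,t): print(n,t,d["score"],np.round(d["centre"]),plane(f,d["centre"],0 if t=="holder" else .07).round(3))
    print(n,{t:[(round(d["score"],2),np.round(d["centre"]).tolist()) for d in silhouettes(n,t)] for t in Z})
    im=f["img"]; c=im[150:240,340:460] if n=="scene" else im[130:220,200:320]
    cv2.imwrite(f"pics/crop_{n}.png",cv2.resize(c,None,fx=5,fy=5,interpolation=cv2.INTER_CUBIC)[:,:,::-1])
E
```

```text
scene coupon_red [[0.528 0.395]]
scene coupon_blue [[0.408 0.216]]
scene coupon_yellow [[ 0.403 -0.207]]
scene coupon_primer [[0.454 0.012]]
scene flap_red [[ 0.512 -0.389]]
scene flap_blue [[0.62  0.139]]
scene flap_yellow [[ 0.633 -0.142]]
scene green [[0.218 0.331]]
scene holder 0.72 [391. 190.] [[0.537 0.388]]
scene clamp_handle 0.73 [403. 176.] [[0.552 0.397]]
scene clamp_handle 0.2 [392. 190.] [[0.569 0.332]]
scene {'coupon_red': [(0.88, [356.0, 140.0]), (0.66, [391.0, 177.0]), (0.66, [311.0, 136.0])], 'coupon_blue': [(0.61, [323.0, 192.0])], 'coupon_yellow': [(0.8, [202.0, 258.0])], 'coupon_primer': [(0.73, [276.0, 230.0])], 'flap_red': [(0.55, [156.0, 329.0]), (0.39, [202.0, 259.0])], 'flap_blue': [(0.78, [353.0, 248.0]), (0.33, [156.0, 327.0])], 'flap_yellow': [(0.73, [272.0, 310.0]), (0.69, [276.0, 232.0])], 'holder': [(0.73, [396.0, 195.0])], 'clamp_handle': [(0.67, [405.0, 186.0]), (0.51, [324.0, 192.0])]}
side coupon_red [[0.514 0.372]]
side coupon_blue [[0.4   0.208]]
side coupon_yellow [[ 0.397 -0.215]]
side coupon_primer [[0.442 0.006]]
side flap_red [[ 0.496 -0.395]]
side flap_blue [[0.603 0.127]]
side flap_yellow [[ 0.612 -0.155]]
side green [[0.205 0.319]]
side holder 0.7 [410. 313.] [[ 0.499 -0.389]]
side holder 0.67 [248. 178.] [[0.544 0.412]]
side clamp_handle 0.6 [252. 164.] [[0.544 0.373]]
side {'coupon_red': [(0.79, [161.0, 209.0]), (0.51, [246.0, 178.0]), (0.5, [187.0, 189.0]), (0.34, [237.0, 211.0])], 'coupon_blue': [(0.48, [235.0, 208.0])], 'coupon_yellow': [(0.83, [322.0, 281.0])], 'coupon_primer': [(0.72, [286.0, 234.0])], 'flap_red': [(0.71, [414.0, 307.0])], 'flap_blue': [(0.7, [305.0, 198.0])], 'flap_yellow': [(0.96, [374.0, 233.0])], 'holder': [(0.64, [253.0, 176.0])], 'clamp_handle': []}
```

View pics/crop_scene.png

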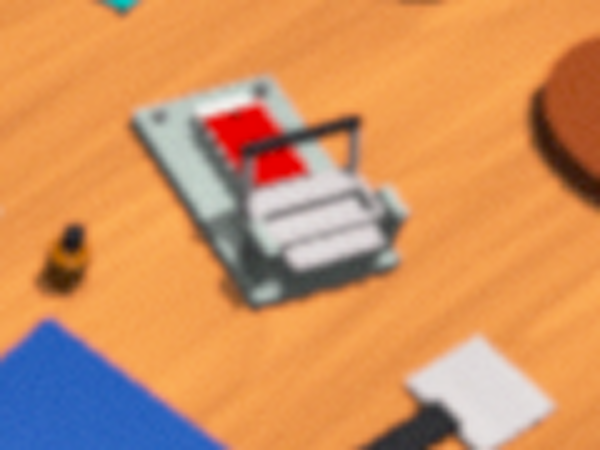

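View pics/crop_side.png

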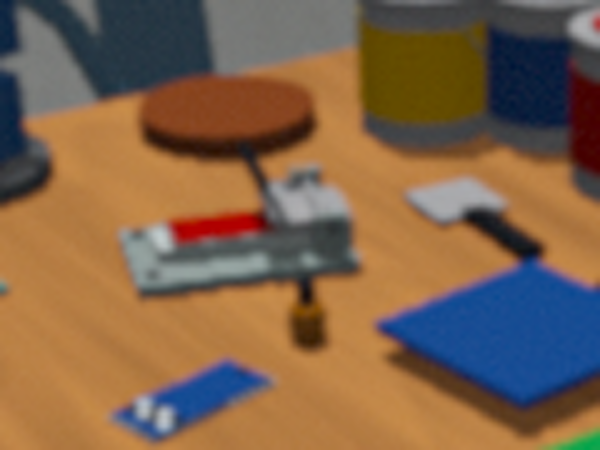

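The crops confirm it: the red plate sits in the grey holder with its hinged bar at the right, and the holder's +x points roughly along world +x. Green (311,138) and turquoise (357,142) are decoys. The two fixed cameras disagree by about 15 mm, so I'll take wrist views from above.

Run:
```python
from h import *
for i,(p) in enumerate([(.47,.25,.28),(.47,-.2,.28)]):
    movep(p,down(np.pi/2)); f=shot("wrist",f"w{i+1}")
    np.savez(f"pics/w{i+1}.npz",**{k:f[k] for k in("img","fx","fy","cx","cy","T")})
    for t in["coupon_red","coupon_blue","coupon_yellow","coupon_primer","flap_red","flap_blue","flap_yellow","holder","clamp_handle"]:
        for d in silhouettes("wrist",t)[:3]:
            z=.006 if t[0]=="c" else .026
            c,s,a=rect(f,d["mask"],z); print(t,round(d["score"],2),np.round(d["centre"]),c.round(4),s,round(np.degrees(a),1))
    for t in("holder","clamp_handle","coupon_red"):
        for d in tip_of("wrist",t)[:2]: print("tip",t,round(d["score"],2),np.round(d["centre"]),plane(f,d["centre"],dict(holder=0,clamp_handle=.07,coupon_red=.022)[t]).round(4))
print(get_state()["clock"])
```

```text
coupon_red 0.95 [382. 211.] [0.5254 0.4046] (77, 50) -16.9
coupon_red 0.9 [436.  52.] [0.3194 0.4475] (101, 49) 10.4
coupon_blue 0.6 [254. 123.] [0.4056 0.218 ] (99, 45) 13.1
coupon_primer 0.75 [113. 156.] [0.449  0.0186] (101, 47) -11.6
flap_blue 0.73 [218. 263.] [0.6219 0.1494] (168, 144) 7.5
flap_yellow 0.63 [ 39. 277.] [ 0.6321 -0.1226] (175, 118) -12.0
holder 0.65 [364. 216.] [0.5362 0.3982] (165, 128) -18.0
holder 0.38 [384. 207.] [0.5189 0.3972] (75, 48) -17.7
clamp_handle 0.78 [373. 246.] [0.5906 0.4025] (110, 50) 72.8
tip holder 0.82 [373. 213.] [[0.5323 0.391 ]]
tip holder 0.45 [116. 155.] [[0.4455 0.0168]]
tip clamp_handle 0.79 [389. 239.] [[0.544  0.3914]]
tip coupon_red 0.96 [437.  57.] [[0.3239 0.4417]]
tip coupon_red 0.9 [379. 218.] [[0.532  0.3925]]
coupon_yellow 0.64 [274. 117.] [ 0.4004 -0.2073] (100, 46) -22.4
coupon_primer 0.64 [435. 152.] [0.449  0.0154] (101, 49) -11.8
flap_red 0.63 [150. 199.] [ 0.5114 -0.3879] (168, 149) -16.7
flap_blue 0.57 [507. 269.] [0.6216 0.145 ] (165, 147) 7.5
flap_yellow 0.84 [319. 274.] [ 0.6332 -0.1406] (170, 138) -8.4
7.2333
```

View pics/w1.png

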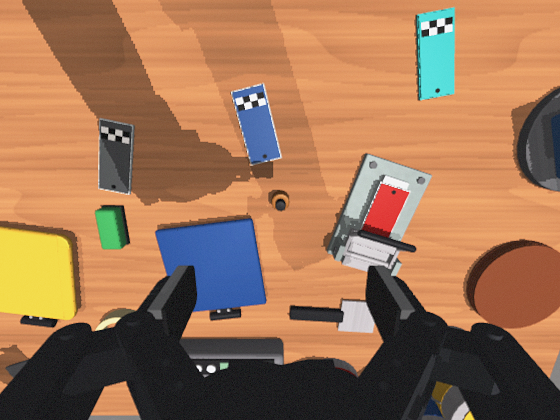

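View pics/w2.png

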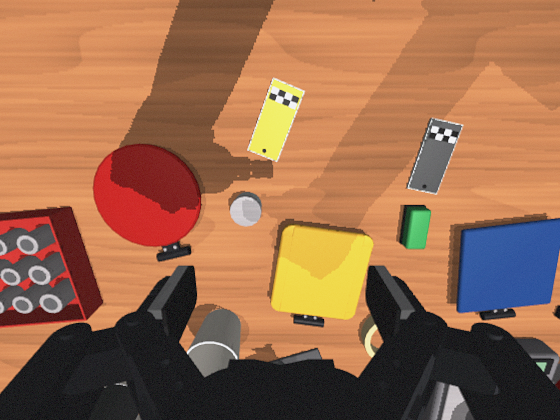

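In w1 the red coupon is in the holder at (385,210) and the handle is at (389,242). The blue coupon is at (256,124) and the blue flap at (211,265). In w2 the yellow coupon is at (276,118), the yellow flap at (321,272) and the red flap at (148,195). The flap masks include the hinge arms, so I'll refine them by colour.

Run:
```python
from h import *
def seg(w,hs,seed,z,r=75):
    f=dict(np.load(f"pics/{w}.npz")); hsv=cv2.cvtColor(f["img"],cv2.COLOR_RGB2HSV).astype(int)
    h,s,v=hsv[...,0],hsv[...,1],hsv[...,2]
    m=((abs((h-hs+90)%180-90)<8)&(s>150)&(v>50)).astype(np.uint8)
    m=cv2.morphologyEx(m,cv2.MORPH_CLOSE,np.ones((3,3)))
    n,l,st,ce=cv2.connectedComponentsWithStats(m); k=l[seed[1],seed[0]]
    mm=l==k
    vs=f["img"][mm]; 
    c,s_,a=rect(f,mm,z); print(w,seed,f["img"][seed[1],seed[0]],hsv[seed[1],seed[0]],c.round(4),s_,round(np.degrees(a),1),'cent',plane(f,ce[k],z).round(4))
    cn,_=cv2.findContours(mm.astype(np.uint8),0,1);e=max(cn,key=cv2.contourArea)
    return f,e
f,_=seg("w1",112,(211,265),.026)
seg("w2",112,(500,270),.026)
seg("w2",27,(300,240),.026); seg("w2",27,(320,300),.026)
f,e=seg("w2",0,(148,225),.026); 
p=plane(f,e.reshape(-1,2),.026); print('circle',cv2.minEnclosingCircle((p*1000).astype(np.float32)), cv2.fitEllipse((p*1000).astype(np.float32)))
seg("w1",0,(385,215),.028)
seg("w1",112,(250,120),.006)
seg("w2",27,(270,125),.006)
f=dict(np.load("pics/w1.npz"));cv2.imwrite("pics/w1holder.png",cv2.resize(f["img"][140:290,310:450],None,fx=4,fy=4,interpolation=cv2.INTER_CUBIC)[:,:,::-1])
```

```text
w1 (211, 265) [ 61 100 177] [110 167 177] [0.612  0.1487] (144, 142) 7.6 cent [[0.601  0.1555]]
w2 (500, 270) [ 52  86 160] [111 172 160] [0.6119 0.1448] (146, 145) -82.5 cent [[0.6071 0.1436]]
w2 (300, 240) [238 200  73] [ 23 177 238] [ 0.6229 -0.1392] (150, 136) -8.5 cent [[ 0.6177 -0.139 ]]
w2 (320, 300) [241 218  77] [ 26 174 241] [ 0.6229 -0.1392] (150, 136) -8.5 cent [[ 0.6177 -0.139 ]]
w2 (148, 225) [208  47  44] [  1 201 208] [ 0.502  -0.3854] (148, 148) -4.8 cent [[ 0.498 -0.385]]
circle ((501.9997253417969, -384.8275451660156), 74.92037963867188) ((502.0557861328125, -385.01971435546875), (147.17892456054688, 148.2864227294922), 23.62944221496582)
w1 (385, 215) [226  62  61] [  0 186 226] [0.52   0.3972] (71, 41) -17.5 cent [[0.5189 0.3976]]
w1 (250, 120) [ 77 112 175] [109 143 175] [0.6044 0.2496] (1079, 691) -90.0 cent [[0.5224 0.2517]]
w2 (270, 125) [241 238 102] [ 29 147 241] [ 0.6056 -0.2001] (1080, 691) -90.0 cent [[ 0.5228 -0.2024]]
```

View pics/w1holder.png

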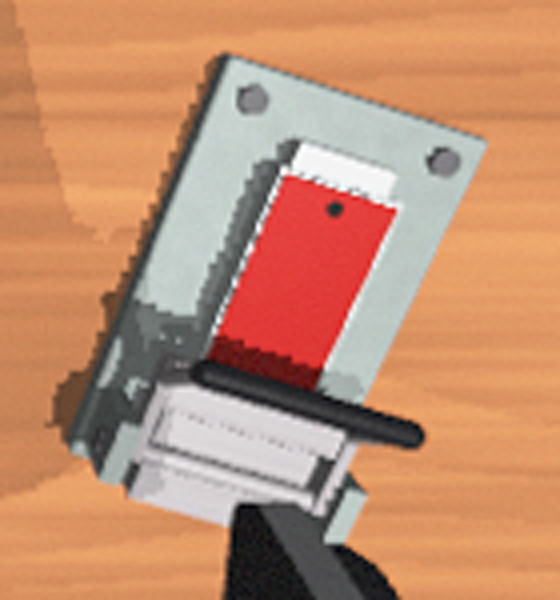

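Run:
```python
from h import *
f=dict(np.load("pics/w1.npz")); print(plane(f,[(361.25,233),(413.75,248.75),(387.5,240.9)],.072))
y=np.radians(162.5)
movep((.546,.389,.17),down(y)); f=shot("wrist","w3")
np.savez("pics/w3.npz",**{k:f[k] for k in("img","fx","fy","cx","cy","T")})
for t,z in(("holder",0),("clamp_handle",.07),("coupon_red",.022)):
    for d in tip_of("wrist",t)[:2]: print("tip",t,round(d["score"],2),np.round(d["centre"]),plane(f,d["centre"],z).round(4))
h,s,v=cv2.split(cv2.cvtColor(f["img"],cv2.COLOR_RGB2HSV))
m=(((h<8)|(h>172))&(s>150)&(v>60)).astype(np.uint8);n,l,st,ce=cv2.connectedComponentsWithStats(m);k=1+st[1:,4].argmax()
c,sz,a=rect(f,l==k,.028);print(c.round(4),sz,np.degrees(a),ce[k]);print(get_state()["clock"],get_state()["position"])
```

```text
[[0.53519964 0.35448276]
 [0.55732679 0.42496522]
 [0.54619838 0.38940928]]
tip holder 0.95 [294. 190.] [[0.5333 0.3917]]
tip clamp_handle 0.84 [279. 210.] [[0.5486 0.3877]]
tip coupon_red 0.9 [498. 179.] [[0.3339 0.4373]]
tip coupon_red 0.7 [299. 193.] [[0.5287 0.3912]]
[0.8306 0.3642] (119, 43) 55.954582214355476 [ 16.93147897 246.55359566]
9.6 [0.54658321 0.3882442  0.17030275]
```

View pics/w3.png

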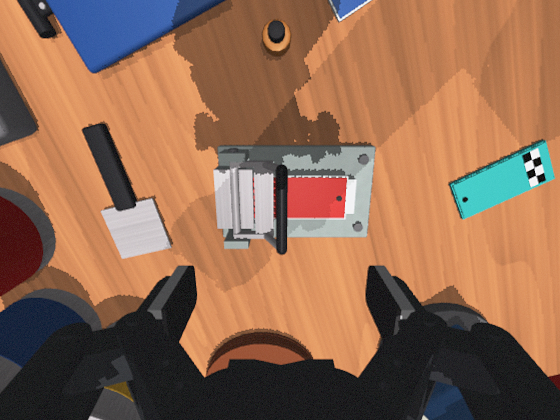

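```bash
cat >> h.py <<'E'
HO=np.array([.5333,.3915]);HY=np.radians(-17.5);HX=np.array([np.cos(HY),np.sin(HY)])
def hp(x,z,y=0): return np.r_[HO+HX*x+np.array([-HX[1],HX[0]])*y,z]
E
python3 - <<'E'
from h import *
D=.009
r,a0=np.hypot(45,34)/1000,np.arctan2(34,-45)
P=lambda th:hp(.060+r*np.cos(a0-th),.036+r*np.sin(a0-th)-D)
print(P(0))
move_l(P(0)+[0,0,.04],.2); print(move_l(P(0),.08,until_force=15))
grab(30); s=get_state();print(s["finger_gap"],s["contact_force"].round(1),s["position"])
for th in np.linspace(.15,1.1,8):
    move_l(P(th),.06); s=get_state();print(round(th,2),s["contact_force"].round(1),s["finger_gap"].round(3))
f=shot("side","s1");print(s["clock"]); shot("scene","sc1")
E
python3 -c "
import cv2
a=cv2.imread('pics/s1.png')[90:230,180:340];b=cv2.imread('pics/sc1.png')[110:250,330:490]
cv2.imwrite('pics/s1c.png',cv2.resize(cv2.hconcat([a,b]),None,fx=2.5,fy=2.5))"
```

```text
[0.54760575 0.38698941 0.061     ]
False
0.0982534987634952 [-4.8  1.7  4.3] [0.54633549 0.38746407 0.06116865]Traceback (most recent call last):
  File "<stdin>", line 9, in <module>
AttributeError: 'float' object has no attribute 'round'
[ WARN:0@0.017] global loadsave.cpp:275 findDecoder imread_('pics/s1.png'): can't open/read file: check file path/integrity
Traceback (most recent call last):
TypeError: 'NoneType' object is not subscriptable
```

Run:
```python
from h import *
D=.009
r,a0=np.hypot(45,34)/1000,np.arctan2(34,-45)
P=lambda th:hp(.060+r*np.cos(a0-th),.036+r*np.sin(a0-th)-D)
for th in np.linspace(.25,1.1,7):
    move_l(P(th),.06); s=get_state();print(round(th,2),s["contact_force"].round(1),round(s["finger_gap"],3))
shot("side","s1");print(s["clock"]); shot("scene","sc1")
a=cv2.imread('pics/s1.png')[90:230,180:340];b=cv2.imread('pics/sc1.png')[110:250,330:490]
cv2.imwrite('pics/s1c.png',cv2.resize(cv2.hconcat([a,b]),None,fx=2.5,fy=2.5))
```

```text
0.25 [-7.6  1.6  5.8] 0.099
0.39 [-10.3   1.8   9.5] 0.099
0.53 [-11.9   1.6  14. ] 0.1
0.68 [-7.3  0.5  9.5] 0.101
0.82 [-5.9 -0.2  7.2] 0.097
0.96 [-4.5  1.1  4.9] 0.098
1.1 [-2.4  0.2  4. ] 0.094
13.6667
```

View pics/s1c.png

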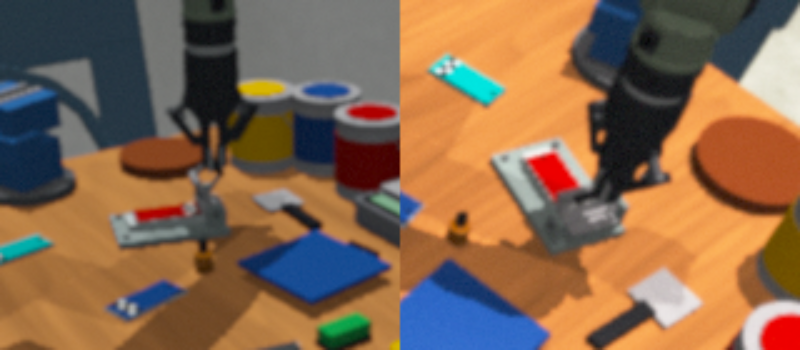

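The bar is up, with the handle above the hinge end. I'll release it, back off and look over the holder.

Run:
```python
from h import *
let_go(); p=get_state()["position"]; move_l(p+[0,0,.07],.25)
movep(hp(-.02,.16),down(HY+np.pi/2)); f=shot("wrist","w4")
np.savez("pics/w4.npz",**{k:f[k] for k in("img","fx","fy","cx","cy","T")})
for t,z in(("holder",0),("clamp_handle",.09),("coupon_red",.022)):
    for d in tip_of("wrist",t)[:2]: print("tip",t,round(d["score"],2),np.round(d["centre"]),plane(f,d["centre"],z).round(4))
print(get_state()["clock"],get_state()["position"])
```

```text
tip coupon_red 0.67 [280. 215.] [[0.53   0.3915]]
tip coupon_red 0.2 [112. 326.] [[0.601  0.1671]]
16.6 [0.51438842 0.39740123 0.15985215]
```

View pics/w4.png

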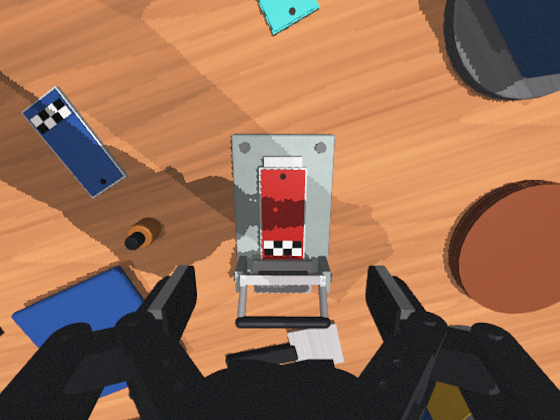

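Run:
```python
from h import *
f=dict(np.load("pics/w4.npz"))
fe=plane(f,[(259.5,168),(306,168),(282.8,168),(282.8,260)],.028)
for p in fe:
    d=p-HO; print(p.round(4),"holder x",(d@HX).round(4),"y",(d@[-HX[1],HX[0]]).round(4))
```

```text
[0.4782 0.3882] holder x -0.0516 y -0.0198
[0.4912 0.4296] holder x -0.0516 y 0.0237
[0.4847 0.4089] holder x -0.0516 y 0.002
[0.5759 0.3804] holder x 0.044 y 0.0022
```

Run:
```python
from h import *
move_l(hp(-.005,.06,.002),.25); print(move_l(hp(-.005,.0165,.002),.1,until_force=12))
grab(30); s=get_state();print(s["finger_gap"],s["contact_force"].round(1),s["position"])
p=s["position"]; d=np.r_[-HX*.018,0]
move_l(p+d,.06);print(get_state()["contact_force"].round(1))
move_l(p+d+[0,0,.06],.12)
p=get_state()["position"]; move_l(np.r_[p[:2]-HX*.06,.16],.25)
s=get_state();print(s["finger_gap"],s["contact_force"].round(1),s["clock"]);shot("wrist","w5")
```

```text
False
0.514621341144812 [-0.4  0.1  5.2] [0.52962244 0.39521651 0.01734375]
[-3.2 -0.2  5.9]
0.5184008264067423 [-1.   0.  -1.4] 19.85
```

View pics/w5.png

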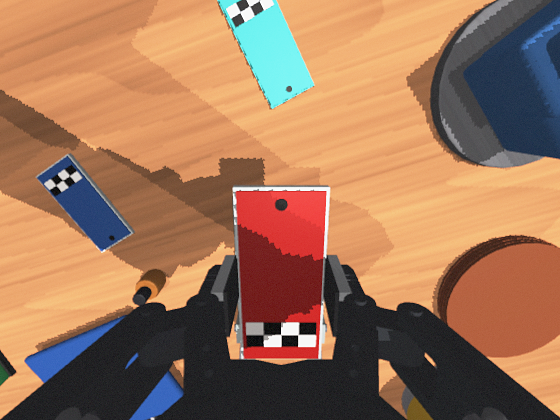

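Run:
```python
from h import *
f=shot("wrist"); s=get_state(); p=s["position"]; M=R.from_rotvec(s["eef_rot"]).as_matrix()
for z in(-.0107,):
  for off in (0,.0035,.006):
    C=[p+M@np.array([a*.0225,off+b*.05,z]) for a,b in((-1,-1),(1,-1),(1,1),(-1,1))]
    print(off,proj(f,C).round(0).tolist())
from scipy.optimize import least_squares
obs=np.array([(233,187),(329,187),(322,358),(242,359)])
def res(v):
    C=[p+M@np.array([v[3]+a*.0225,v[0]+b*.05*np.cos(v[2]),v[1]+b*.05*np.sin(v[2])]) for a,b in((-1,-1),(1,-1),(1,1),(-1,1))]
    return (proj(f,C)-obs).ravel()
r=least_squares(res,[0,-.01,0,0]);print(r.x,r.fun.round(1))
```

```text
0 [[230.0, 181.0], [328.0, 181.0], [319.0, 356.0], [239.0, 356.0]]
0.0035 [[230.0, 189.0], [328.0, 189.0], [319.0, 361.0], [240.0, 361.0]]
0.006 [[231.0, 194.0], [328.0, 194.0], [319.0, 364.0], [240.0, 364.0]]
[ 0.00313791 -0.0090247  -0.01086465  0.00111972] [ 0.5 -0.1  0.7 -0.  -1.2  0.6 -0.2 -0.4]
```

```bash
cat >> h.py <<'E'
def place(xy,yaw,off,ztouch):
    "off: coupon centre in tool (x,y)"
    M=R.from_rotvec(down(yaw)).as_matrix(); t=np.array(xy)-(M@[off[0],off[1],0])[:2]
    p=get_state()["position"]; 
    if p[2]<.15: move_l([p[0],p[1],.16],.3)
    movep(np.r_[t,.16],down(yaw)); move_l(np.r_[t,ztouch+.015],.2)
    sleep(.2); hit=move_l(np.r_[t,ztouch-.004],.025,until_force=4); s=get_state(); print("hit",hit,s["position"].round(4),s["contact_force"].round(1))
    let_go(); sleep(.15); move_l(s["position"]+[0,0,.1],.25)
    print("clock",get_state()["clock"])
E
python3 - <<'E'
from h import *
place((.502,-.385),HY+np.pi/2,(.001,.003),.0215)
shot("wrist","w6")
E
```

```text
hit True [ 0.4988 -0.385   0.0241] [-0.4 -0.1  5.2]
clock 25.4833
```

View pics/w6.png

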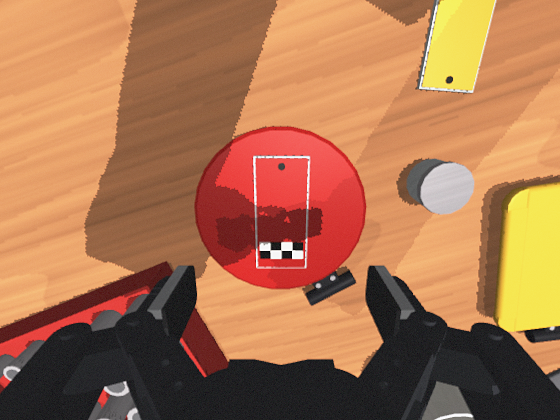

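Run:
```python
from h import *
f=shot("wrist")
c=plane(f,[(254,157),(309,157),(306,268),(256,268)],.032);print(c.mean(0))
h,s,v=cv2.split(cv2.cvtColor(f["img"],cv2.COLOR_RGB2HSV))
m=(((h<8)|(h>172))&(s>150)&(v>50)).astype(np.uint8);m=cv2.morphologyEx(m,cv2.MORPH_OPEN,np.ones((3,3)))
n,l=cv2.connectedComponents(m);e=max(cv2.findContours((l==l[145,280]).astype(np.uint8),0,1)[0],key=cv2.contourArea).reshape(-1,2)
p=(plane(f,e,.026)*1000).astype(np.float32);print(cv2.minEnclosingCircle(p),cv2.fitEllipse(p))
movep((.425,-.2173,.15),down(np.radians(67.6)));f=shot("wrist","w7")
for d in silhouettes("wrist","coupon_yellow")[:3]:print(round(d["score"],2),d["centre"],rect(f,d["mask"],.006))
print(get_state()["clock"])
```

```text
[ 0.50057142 -0.38426453]
((502.4156799316406, -386.4843444824219), 74.34199523925781) ((502.24810791015625, -386.5475158691406), (146.8420867919922, 147.32969665527344), 116.64559936523438)
0.77 [279.4, 162.3] (array([ 0.40026443, -0.20730811]), (99, 45), np.float64(-0.3787542375988515))
26.45
```

View pics/w7.png

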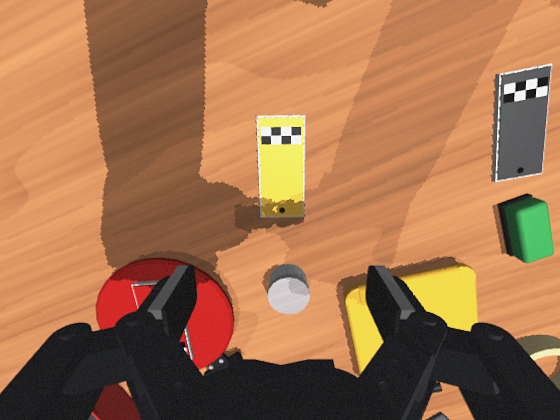

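```bash
cat >> h.py <<'E'
def pick(xy,yaw):
    p=np.r_[xy,0]
    movep(p+[0,0,.09],down(yaw)); move_l(p+[0,0,.03],.2); print("hit",move_l(p-[0,0,.0005],.08,until_force=10))
    grab(30); s=get_state();print("gap",round(s["finger_gap"],3),s["position"].round(4),s["contact_force"].round(1))
    move_l(s["position"]+[0,0,.03],.06); move_l(s["position"]+[0,0,.15],.25); s=get_state();print("gap",round(s["finger_gap"],3),s["clock"])
def held(f,s,obs):
    from scipy.optimize import least_squares
E
python3 - <<'E'
from h import *
pick((.4003,-.2073),np.radians(90-21.8)); shot("wrist","w8")
E
```

```text
hit False
gap 0.51 [ 4.006e-01 -2.075e-01  1.000e-04] [-0.8  1.1  4.7]
gap 0.51 29.55
```

View pics/w8.png

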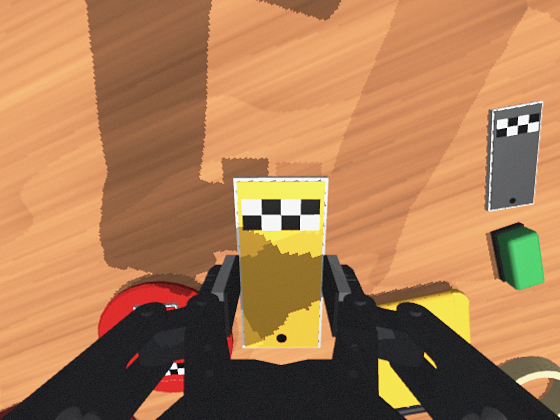

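Run:
```python
from h import *
from scipy.optimize import least_squares
f=shot("wrist"); s=get_state(); p=s["position"]; M=R.from_rotvec(s["eef_rot"]).as_matrix()
obs=np.array([(234,178),(328,178),(321,348),(241,348)])
def res(v):
    C=[p+M@np.array([v[3]+a*.0225,v[0]+b*.05*np.cos(v[2]),v[1]+b*.05*np.sin(v[2])]) for a,b in((-1,-1),(1,-1),(1,1),(-1,1))]
    return (proj(f,C)-obs).ravel()
r=least_squares(res,[0,-.01,0,0]);print(r.x,r.fun.round(1))
place((.623,-.1395),np.radians(80),(r.x[3]*.5,r.x[0]),.026)
shot("wrist","w9")
```

```text
[-7.79639101e-05 -4.92785482e-03 -8.73868331e-03  5.59369075e-04] [-0.2 -0.2  0.2 -0.2 -1.2  0.2  1.1  0.2]
hit True [ 0.6228 -0.1397  0.0262] [-1.4 -0.1  4.6]
clock 33.55
```

View pics/w9.png

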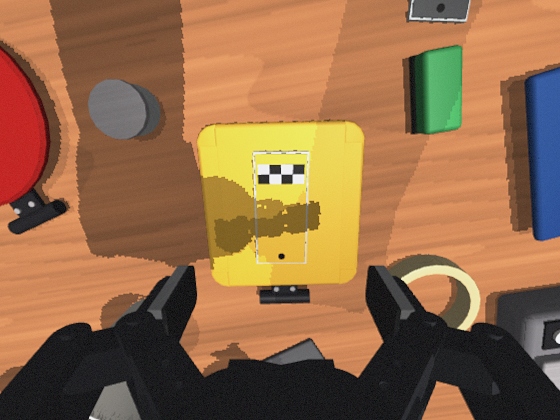

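Yellow sits centred on its flap at (281,207). Next is the blue coupon.

Run:
```python
from h import *
yaw=np.radians(103.1)
p=get_state()["position"]; move_l(p+[0,0,.05],.25)
movep((.43,.223,.16),down(yaw));f=shot("wrist","w10")
for d in silhouettes("wrist","coupon_blue")[:3]:print(round(d["score"],2),d["centre"],rect(f,d["mask"],.006))
print(get_state()["clock"])
```

```text
0.69 [279.4, 164.4] (array([0.40515985, 0.21813934]), (99, 45), np.float64(0.24024823937563067))
35.5667
```

View pics/w10.png

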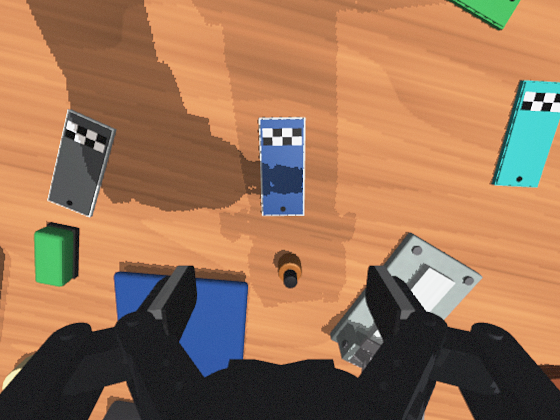

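Run:
```python
from h import *
pick((.4053,.2181),np.radians(90+13.5)); shot("wrist","w11")
```

```text
hit False
gap 0.514 [4.056e-01 2.182e-01 1.000e-04] [-1.4 -0.1  5.5]
gap 0.51 38.7083
```

View pics/w11.png

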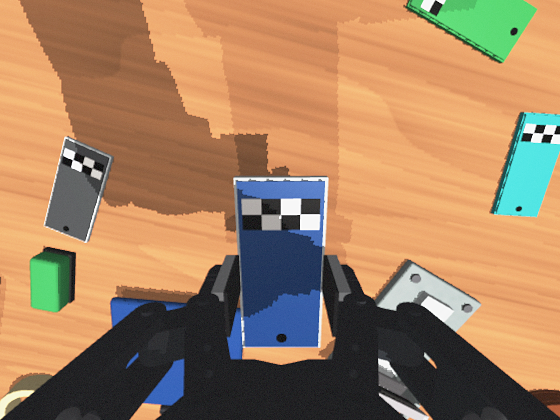

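Same centred grip as the yellow one. I'll place it on the blue flap.

Run:
```python
from h import *
place((.612,.1465),np.radians(97.6),(0.0003,0),.026)
f=shot("wrist","w12")
def m(f,seed,hs,z):
    h,s,v=[x.astype(int) for x in cv2.split(cv2.cvtColor(f["img"],cv2.COLOR_RGB2HSV))]
    k=((abs((h-hs+90)%180-90)<9)&(s>140)&(v>40)).astype(np.uint8); k=cv2.morphologyEx(k,cv2.MORPH_OPEN,np.ones((3,3)))
    n,l=cv2.connectedComponents(k); return rect(f,l==l[seed[1],seed[0]],z)
for d in silhouettes("wrist","coupon_blue"): print(round(d["score"],2),np.round(d["centre"]),rect(f,d["mask"],.032))
print(m(f,(230,200),112,.026))
p=get_state()["position"]; move_l(p+[0,0,.12],.25)
movep((.47,-.05,.30),down(np.pi/2)); shot("wrist","w13")
movep((.3,.1,.35),down(np.pi/2))
shot("scene","sc2");shot("side","s2");print(get_state()["clock"])
```

```text
hit True [0.6118 0.1461 0.0262] [-0.6 -0.5  4.9]
clock 42.6167
0.8 [279. 199.] (array([0.61088959, 0.14636891]), (101, 45), np.float64(0.13274662940505833))
(array([0.61283252, 0.14726068]), (142, 141), np.float64(0.13266020982768523))
45.3917
```

View pics/w12.png

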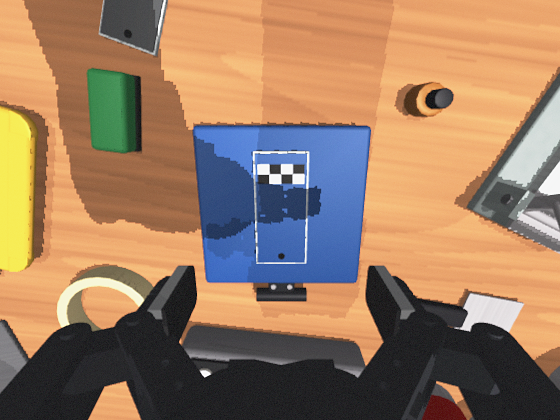

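View pics/w13.png

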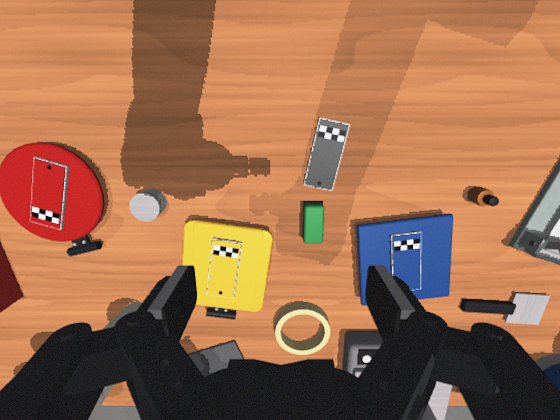

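View pics/sc2.png

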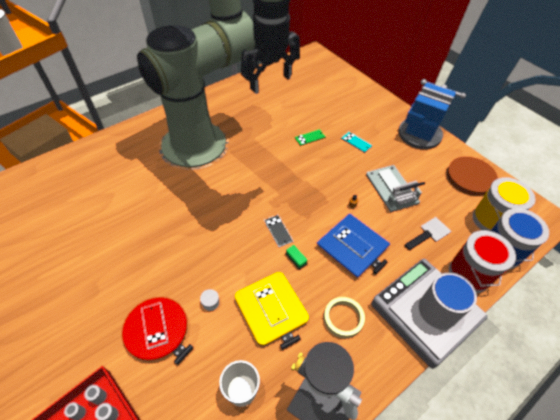

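All three coupons sit centred on their own flaps: red (154,326), yellow (268,305) and blue (353,243) in the scene view. The primer coupon is unmoved at (278,231), and the arm is clear of everything. I'll hand it in.

```bash
python3 -c "
from cell import *
s=get_state();print(s['clock'],s['contact_force'])
sign_off()"
```

```text
45.3917 [ 0.06124914 -0.94989063  0.78596582]
the job is handed in; nothing more can be done
```

I handed the job in at 45.4 s of the 96 s, with the red, yellow and blue coupons each face up on the flap of their own colour. I swung the clamp bar up to about 1.1 rad first, then slid the red coupon out to the front of the holder and lifted it. Each coupon went down slowly until it touched (about 5 N), was released, and the arm was then backed well clear.

Last checks:
- **Red:** about 3 mm off the flap's middle, measured from the wrist camera.
- **Blue:** about 2 mm off, measured the same way.
- **Yellow:** looks centred in the wrist and scene pictures; I did not measure it again after placing it.
- **Primer:** at the same pixel in the scene picture as at the start.

The two fixed cameras disagreed by about 15 mm at the start, so I worked from wrist-camera views. Two of these put the blue flap's middle about 4 mm apart, so I aimed at the average. I did not measure the red coupon's shift as the bar came up, but it still lay in the holder within about 2 mm of its expected place. The hand-in gave no verdict.

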